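# Close up the physics equipment case

## Task

The wooden equipment case on the classroom table stands open, with the thin inner flap sticking up on the side away from the lid. Push the flap down flat over the compartments with your fingertips, and only then push the lid over and down until the case is fully shut over the flap. Leave the weights, coins and all the other things standing where they are, inside the case and around it.

Things in the scene. Friction and masses are not known exactly. Their poses are not given: they have to be found in the camera images.
- case: open wooden case, fixed to the table: 200 mm along its x, 240 mm along its y, walls 70 mm high and 5 mm thick; origin at the centre of its underside, z up. The lid is hinged along its +x top edge and the flap along the inside of its -x wall. Inside, dividers reach 45 mm above the table.
- lid (a joint): lid angle in rad: 0 = shut, 1.57 = upright, above that leaning back away from the case (stop at 1.95). Hinge axis along the case's y at case x = +100 mm, z = 70.5 mm, on the lid's underside. Stiff friction hinge (about 0.55 N m): the lid stays at any angle and must be pushed all the way down.
- flap (a joint): flap angle in rad: 0 = folded down flat, 1.57 = upright, above that leaning out over the -x wall (stop at 1.9). Hinge axis along the case's y at case x = -90 mm, z = 50 mm, on the face that is the underside when folded. It folds towards case +x. Stiff friction hinge (about 0.14 N m): it stays at any angle and must be pushed all the way down.
- lid_edge (a point): middle of the lid's free edge, on its outer face (the top face when shut). The lid is a plain wooden board 200 mm (hinge to free edge) x 240 mm x 8 mm, without a handle; shut, its top is 78.5 mm above the table
- flap_edge (a point): middle of the flap's free edge, on its outer face (the top face when folded). The flap is a thin plywood board 110 mm (hinge to free edge) x 220 mm x 4 mm; folded, its top is 54 mm above the table, 16 mm below the rim
- weight_big: brass knobbed weight, 32 mm diameter, 38 mm tall, standing in a compartment under the flap; origin at the centre of its underside
- weight_small: brass knobbed weight, 24 mm diameter, 28 mm tall, standing in another compartment under the flap; origin at the centre of its underside
- rod: aluminium rod, 22 mm diameter, 70 mm long, lying in the trough beside the lid hinge inside the case; origin at its underside
- weight_out: brass knobbed weight, 34 mm diameter, 45 mm tall, standing on the table on the flap side of the case; origin at the centre of its underside
- coins: stack of coins, 25 mm diameter, 22 mm tall, on the table on the flap side of the case; origin at the centre of its underside
- calculator: black pocket calculator, 150 x 75 x 18 mm, flat on the table; origin under its centre
- book: closed book, 230 x 160 x 30 mm, flat on the table; origin under its centre
- tank: open square glass tank, 130 x 130 x 130 mm, on the table; origin under its centre

How it is judged:
On the way, in this order (a step that is already met when the one before it is completed fails the run):
1. the flap is folded down while the lid still stands open (value of joint flap below 0.08 rad and value of joint lid above 1.2 rad), for 0.2 s.
2. the lid is fully shut over the folded flap (value of joint lid below 0.04 rad and value of joint flap below 0.08 rad), for 0.2 s.
At the end, for the whole second after the job is handed in: The flap is folded down (within 0.08 rad), the lid is shut over it (within 0.04 rad, 8 mm at its free edge), both at rest, and each of the other things is within 30 mm of where it stood (all of step 2 and velocity of joint lid between -0.05 and 0.05 rad/s and velocity of joint flap between -0.05 and 0.05 rad/s and not (distance of any of weight_big, weight_small, rod, weight_out, coins, calculator, book, tank from where it was at the start of the episode above 0.03 m)); the robot touches nothing.
It fails at once if one of the other things was moved, lifted or knocked more than 30 mm (distance of any of weight_big, weight_small, rod, weight_out, coins, calculator, book, tank from where it was at the start of the episode above 0.03 m).
It fails at once if the lid was swung over the case while the flap was still up (value of joint lid below 0.9 rad and value of joint flap above 0.3 rad).
It also fails if it takes over 58 s, if anything falls off the work surface, if the arm or the gripper's body presses on something with over 40 N, if the wrist force passes 120 N, or if a joint passes its speed limit or range.

## Robot

A 6-joint arm with a two-finger parallel gripper is mounted at the origin on the work surface. World frame = base frame: x ahead of the robot, y to its left, z up, the work surface at z = 0. Lengths are in m, angles in rad, forces in N, time in s.
With the tool pointing down it reaches from about 0.375 to 0.9 m from the base axis. Payload 3.1 kg.
Tool frame: the origin (TCP) lies between the finger pads; the fingertips stand 8 mm ahead of it and the grasp point (between the pads) lies 11 mm behind it; z points along the fingers, y is the line along which they close (so a half turn about z gives the same grasp; the last joint's range is limited). The gripper opens to 87 mm and grips with 3 to 60 N. Pads are 19 mm wide; open, the fingers measure 117 mm over their backs; the gripper's body (75 mm by 190 mm) begins 51 mm behind the grasp point.
Start: joints at [1.067, 0.527, 1.433, -0, 1.181, -0.178], TCP at [0.2, 0.592, 0.2] pointing down, gripper open.
Joint ranges: [-3.08, 3.08], [-0.75, 2.2], [0.22, 2.44], [-1.43, 4.57], [0, 2.65], [-2.85, 2.85]. Speed limits (rad/s): [2.79, 2.79, 3.14, 3.14, 3.14, 3.14].

## Interface

Orientations are given as a unit quaternion [x, y, z, w].
In Python, from rig import robot, vision, job gives the robot as it stands.
- The arm moves only by the shell command python3 -m handwheel 'ROWS' [OPENING] [FORCE]. ROWS is JSON, a list of rows, each a list of 4 numbers: the shift along the tool's x, y, z as a fraction of full scale, then the turn about the tool's z as a fraction of full scale. A call has 1 to 20 rows; each row is the pose to reach, as a shift and turn from the pose commanded when the call began, along the tool's axes at that moment, turning the shorter way round; what a row does not reach only later rows make up. Full scale, the value 1, is 300 mm for a shift and 2 pi rad for a turn. A row lasts 1/12 s, in which the tool goes at most 41.7 mm and 7.16 degrees, less where a joint would pass 70% of its speed; a pose out of reach is approached as far as the arm can. A call with a number of a shift or a turn outside -1 to 1 is refused whole. A call with a gripper value outside its range is refused whole. OPENING is the opening in per cent of the stroke, from 0 (shut) to 100 (fully open), set as the call begins (- or left out, the last holds). The fingers move at their own pace and stop on an object; FORCE is the grip in N (left out, the last holds). Time passes only in rows, so rows that repeat a pose let the fingers close. It gives the time, the measured TCP pose, the force, the opening and the grip force at its end, in the units of the state.
- robot.get_obs(): the state, without advancing time (a new reading comes with each control period).
- vision.camera(name): name is "side" or "top" or "wrist"; returns a dict with "frame" (480x640x3 uint8, red, green, blue), "K" (3x3 intrinsics, pixels), "cam_to_world" (4x4, takes a point from camera to world coordinates); the wrist camera has in their place "hand_eye" (4x4, takes a point from camera to tool coordinates, whose origin is the TCP and whose axes are the flange's). Camera axes: x right, y down, z forward; pixel columns grow to the right and rows downward; lengths in m; the calibration is good to about 2 mm. A picture is of the moment at which its call begins: read the wrist's pose just before it. There is no depth.
- job.hand_in(): hands the job in; it is judged then, once.
Trained networks look in the newest picture that a camera, given by its name, has taken for a name from the list of things; names that differ only in an ending like _2 or _b are one class to them, and where a whole thing is asked for, a point or a joint stands for the part that bears it (a point fixed in the world has none). Each returns a list of dicts, best first, with "conf" (0 to 1); they miss things now and then, are a little off and sometimes report something else, mostly with a low value. They report only what shows in the picture. A call takes as long as a camera call.
- vision.look_for(camera, label): "point" ([row, column] in pixels, amid what is visible of it).
- vision.outline_of(camera, label): "mask" (480x640 bool, what is visible of it) and "point" ([row, column] in pixels, amid what is visible of it).
The state is a dict: "time": time; "q": joint angles; "joint_velocities": joint speeds; "joint_torque": joint torques, N m; "position": TCP position; "tool_rot": TCP orientation; "ft_force": force on the tool from outside, world axes, zero at the start; "moment": the same for the moment, N m; "grip_width": finger opening in m; "grip_force": force on a finger pad.
Only numpy, scipy, OpenCV 4.12 (cv2) and the standard library are available. Lean on these libraries where they do the work, as an engineer would, in place of code of your own. Each camera call takes 0.05 s, during which the arm holds its last target. There are 200 camera calls.

## Working session

There is one attempt and no reset: what is moved stays moved. The work goes in short steps, Python scripts to look and compute and a shell command to move; the robot and the scene stay as the last step left them, time stands still between calls to the robot, and variables do not carry over. Pictures are saved under pics/ and viewed, at most 10 in all, crops included, and the job is handed in when it is done.

```bash
mkdir -p pics; cat > h.py <<'E'
import numpy as np, cv2
from rig import robot, vision, job
from scipy.spatial.transform import Rotation as R
def save(name,fn):
    d=vision.camera(name); cv2.imwrite('pics/'+fn,d['frame'][:,:,::-1]); return d
def px(d,p):
    T=np.linalg.inv(d['cam_to_world']); c=T[:3,:3]@np.array(p)+T[:3,3]; u=d['K']@c; return u[:2]/u[2]
def ray(d,rc,z):
    v=d['cam_to_world'][:3,:3]@np.linalg.inv(d['K'])@[rc[1],rc[0],1]; o=d['cam_to_world'][:3,3]
    return o+v*(z-o[2])/v[2]
E
python3 - <<'E'
from h import *
np.set_printoptions(precision=3,suppress=True)
for c in ['top','side']:
    d=save(c,c+'1.png'); print(c,d['cam_to_world'],d['K'])
    for l in ['case','lid','flap','lid_edge','flap_edge','weight_big','weight_small','rod','weight_out','coins','calculator','book','tank']:
        r=vision.look_for(c,l)
        print(l,[(np.round(x['point']),round(x['conf'],2),ray(d,x['point'],0)[:2]) for x in r[:1]])
o=robot.get_obs();print(o['position'],o['tool_rot'],o['time'])
E
```

```text
top [[-0.017 -0.994  0.104  0.394]
 [-1.     0.017 -0.008 -0.038]
 [ 0.006 -0.104 -0.995  1.388]
 [ 0.     0.     0.     1.   ]] [[511.447   0.    318.822]
 [  0.    511.447 238.117]
 [  0.      0.      1.   ]]
case [(array([250., 329.]), 0.64, array([ 0.507, -0.076]))]
lid [(array([281., 306.]), 0.7, array([ 0.424, -0.012]))]
flap [(array([212., 350.]), 0.53, array([ 0.61 , -0.136]))]
lid_edge [(array([277., 310.]), 0.68, array([ 0.433, -0.022]))]
flap_edge [(array([279., 306.]), 0.68, array([ 0.43 , -0.012]))]
weight_big [(array([219., 123.]), 0.48, array([0.6  , 0.486]))]
weight_small [(array([247., 369.]), 0.48, array([ 0.512, -0.185]))]
rod [(array([257., 317.]), 0.55, array([ 0.487, -0.042]))]
weight_out []
coins [(array([215., 394.]), 0.45, array([ 0.599, -0.255]))]
calculator [(array([316., 157.]), 0.56, array([0.335, 0.39 ]))]
book [(array([220., 125.]), 0.76, array([0.599, 0.479]))]
tank [(array([259., 522.]), 0.85, array([ 0.472, -0.6  ]))]
side [[ 0.963 -0.158  0.22   0.231]
 [-0.271 -0.521  0.81  -1.203]
 [-0.013 -0.839 -0.544  0.868]
 [ 0.     0.     0.     1.   ]] [[590.739   0.    318.246]
 [  0.    590.739 237.736]
 [  0.      0.      1.   ]]
case [(array([252., 289.]), 0.63, array([0.491, 0.048]))]
lid [(array([214., 264.]), 0.76, array([0.468, 0.257]))]
flap [(array([254., 346.]), 0.65, array([ 0.631, -0.007]))]
lid_edge [(array([215., 262.]), 0.75, array([0.459, 0.254]))]
flap_edge [(array([252., 348.]), 0.72, array([0.639, 0.001]))]
weight_big []
weight_small []
rod [(array([267., 294.]), 0.67, array([ 0.488, -0.023]))]
weight_out [(array([267., 386.]), 0.65, array([ 0.709, -0.09 ]))]
coins [(array([313., 363.]), 0.72, array([ 0.595, -0.239]))]
calculator [(array([198., 212.]), 0.94, array([0.334, 0.396]))]
book [(array([168., 304.]), 0.62, array([0.651, 0.508]))]
tank [(array([418., 360.]), 0.63, array([ 0.491, -0.519]))]
[0.2   0.592 0.2  ] [0.162 0.987 0.    0.   ] 1.4
```

```bash
python3 -c "
import cv2
a=cv2.imread('pics/top1.png')[130:380,200:500];cv2.imwrite('pics/t1c.png',cv2.resize(a,None,fx=2.4,fy=2.4,interpolation=2))
a=cv2.imread('pics/side1.png')[120:370,180:480];cv2.imwrite('pics/s1c.png',cv2.resize(a,None,fx=2.4,fy=2.4,interpolation=2))"
```

```text
(no output)
```

View pics/t1c.png

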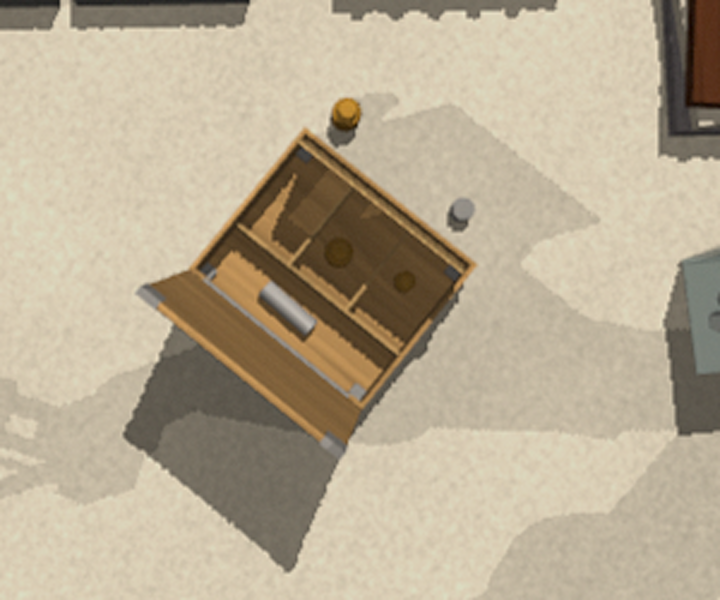

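View pics/s1c.png

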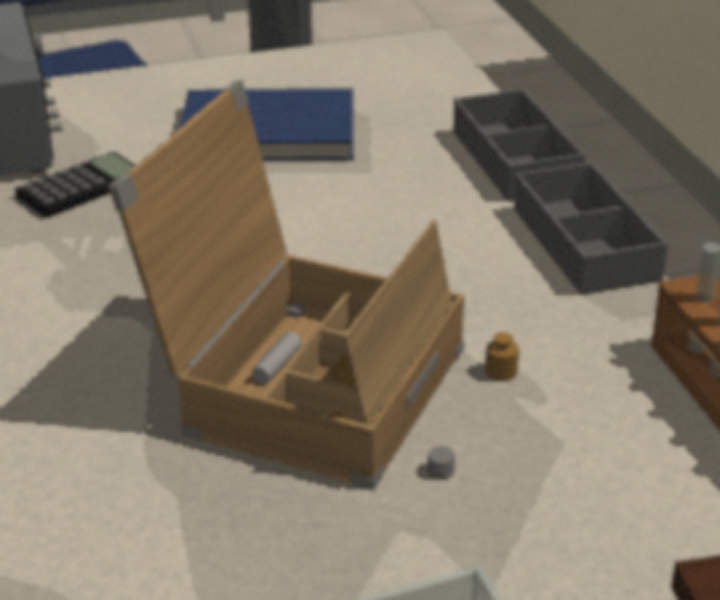

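The top crop shows the case's rim corners at about (306,130), (475,265), (360,408) and (193,270), with the lid on the robot side. The weight and coins stand beyond the flap wall. The side crop shows the flap nearly upright, with a free-edge corner at (435,222), and lid corners at (125,190) and (238,92). Next I fit the case pose and both angles.

```bash
cat > fit.py <<'E'
from h import *
from scipy.optimize import least_squares
np.set_printoptions(precision=4,suppress=True)
dt=vision.camera('top'); ds=vision.camera('side')
T=lambda u,v:np.array([200+u/2.4,130+v/2.4]); S=lambda u,v:np.array([180+u/2.4,120+v/2.4])
def W(p,c): 
    x,y,a=p[:3]; return np.array([x+np.cos(a)*c[0]-np.sin(a)*c[1],y+np.sin(a)*c[0]+np.cos(a)*c[1],c[2]])
def lid(th,s,y,t=0.008): # s from hinge, outer face
    return [.1-s*np.cos(th)+t*np.sin(th),y,.0705+s*np.sin(th)+t*np.cos(th)]
def flap(th,s,y,t=0.004):
    return [-.09+s*np.cos(th)-t*np.sin(th),y,.05+s*np.sin(th)+t*np.cos(th)]
obs=lambda p:[(dt,T(306,130),[-.1,.12,.07]) if 0 else (dt,T(306,130),[-.1,SG*.12,.07]),(dt,T(475,265),[-.1,-SG*.12,.07]),(dt,T(193,270),[.1,SG*.12,.07]),
 (dt,T(360,408),[.1,-SG*.12,.07]),
 (ds,S(118,195),lid(p[3],.2,SG*.12)),(ds,S(238,85),lid(p[3],.2,-SG*.12)) ] 
def run():
    def f(p):
        r=[]
        for d,o,c in obs(p): r+=list(px(d,W(p,c))-o)
        return r
    return f
for SG in (1,-1):
  global_best=min((least_squares(run(),[.5,-.08,a,1.7]) for a in np.arange(0,6.3,.7)),key=lambda r:r.cost)
  print(SG,global_best.x,global_best.cost,global_best.fun)
E
python3 fit.py
```

```text
1 [ 0.5234 -0.0966  1.8456  2.6737] 16678.15198991298 [ 60.8777  90.2584 -37.1282 -53.8742  33.5461  54.444  -62.4632 -91.8018
 -12.6369  -9.4505  19.3548  13.4303]
-1 [ 0.5253 -0.0931  2.6722  1.6676] 4267.44410962665 [-15.9571   2.1027  -3.4083 -14.3656  -2.8266  12.3019  11.52    -4.3298
  42.6035 -46.3877 -37.6669  48.5942]
```

```bash
sed -i 's/lid(p\[3\],.2,SG/lid(p[3],.2,XX/;s/lid(p\[3\],.2,-SG/lid(p[3],.2,SG/;s/XX/-SG/;s/for SG in (1,-1)/for SG in (-1,)/' fit.py
cat >> fit.py <<'E'
p=global_best.x
# flap angle: free edge far corner (case y=-.11) in side image, and near
for th in np.arange(1.2,1.91,.1):
  print(round(th,1),[((px(ds,W(p,flap(th,.11,y)))-[180,120])*2.4).round() for y in(-.11,.11)],[((px(dt,W(p,flap(th,.11,y)))-[200,130])*2.4).round() for y in(-.11,.11)])
print('near hinge',(px(ds,W(p,flap(1.57,0,.11)))-[180,120])*2.4)
for c in ['top','side']:
  for l in ['weight_out','coins']:
    vision.camera(c); r=vision.look_for(c,l)
    d=dt if c=='top' else ds
    if r: print(c,l,r[0]['conf'],ray(d,r[0]['point'],.015),W([0,0,-p[2]],ray(d,r[0]['point'],.015)-np.array([p[0],p[1],0])))
E
python3 fit.py
```

```text
-1 [ 0.5221 -0.1017  2.4572  1.7435] 14.97294986162114 [-0.4892 -0.6378  1.8913 -0.4792 -1.1171  0.6845  2.5211  0.9798 -0.6954
 -3.1886  0.6347 -2.3253]
1.2 [array([417., 218.]), array([328., 336.])] [array([286., 152.]), array([458., 285.])]
1.3 [array([427., 217.]), array([339., 335.])] [array([293., 143.]), array([464., 277.])]
1.4 [array([437., 218.]), array([351., 336.])] [array([299., 135.]), array([471., 268.])]
1.5 [array([448., 219.]), array([362., 338.])] [array([306., 126.]), array([478., 259.])]
1.6 [array([458., 221.]), array([374., 341.])] [array([313., 118.]), array([485., 251.])]
1.7 [array([469., 224.]), array([386., 345.])] [array([319., 110.]), array([491., 243.])]
1.8 [array([479., 229.]), array([398., 350.])] [array([326., 102.]), array([497., 235.])]
1.9 [array([489., 234.]), array([409., 356.])] [array([332.,  95.]), array([503., 227.])]
near hinge [370.5095 439.2514]
top weight_out 0.53 [ 0.6948 -0.1218  0.015 ] [-0.1466 -0.0936  0.015 ]
top coins 0.59 [ 0.5938 -0.2573  0.015 ] [-0.1539  0.0752  0.015 ]
side weight_out 0.54 [ 0.701  -0.1136  0.015 ] [-0.1462 -0.1039  0.015 ]
side coins 0.44 [ 0.5837 -0.2694  0.015 ] [-0.1537  0.091   0.015 ]
```

```bash
python3 -m handwheel '[[0,0,-0.2,0.02],[0,0,-0.4,0.04],[0,0,-0.533,0.0571],[0,0,-0.533,0.0571],[0,0,-0.533,0.0571],[0,0,-0.533,0.0571]]' 0
cat > go.py <<'E'
import sys
from h import *
np.set_printoptions(precision=4,suppress=True)
C=np.array([.5221,-.1017]);a=2.4572
o=robot.get_obs(); Rt=R.from_quat(o['tool_rot']).as_matrix()
ca=R.from_euler('z',-a)
print('t',o['time'],'case TCP',ca.apply(o['position']-[*C,0]),'tool x,y,z in case',ca.apply(Rt.T).ravel(),'F(case)',ca.apply(o['ft_force']),'q',o['q'])
for s in sys.argv[1:]:
    c=np.array(eval(s)); w=R.from_euler('z',a).apply(c)+[*C,0]
    print(s,'frac',Rt.T@(w-o['position'])/.3)
E
python3 go.py '(-.13,0,.36)' '(-.13,0,.15)'
```

```text
time: 2.5
position: [0.2006, 0.5933, 0.3635]
tool_rot: [0.335, 0.942, 0.003, 0.001]
ft_force: [0.2, -1.0, 0.1]
grip_width: 0.0546
grip_force: 0.0
t 2.5 case TCP [ 0.6885 -0.3352  0.3635] tool x,y,z in case [ 1.      0.0001  0.0012  0.0001 -1.      0.0067  0.0012 -0.0067 -1.    ] F(case) [-0.8157  0.6286  0.1121] q [ 1.0666  0.3946  1.2064 -0.      1.5338  0.1801]
(-.13,0,.36) frac [-2.7281 -1.1177  0.0009]
(-.13,0,.15) frac [-2.729  -1.1224  0.7009]
```

```bash
python3 -m handwheel '[[-0.1,-0.041,0,0],[-0.2,-0.082,0,0],[-0.3,-0.123,0,0],[-0.4,-0.164,0,0],[-0.5,-0.205,0,0],[-0.6,-0.246,0,0],[-0.7,-0.287,0,0],[-0.8,-0.328,0,0],[-0.9,-0.369,0,0],[-1,-0.41,0,0]]' && python3 -m handwheel '[[-0.1,-0.041,0,0],[-0.2,-0.082,0,0],[-0.3,-0.123,0,0],[-0.4,-0.164,0,0],[-0.5,-0.205,0,0],[-0.6,-0.246,0,0],[-0.7,-0.287,0,0],[-0.8,-0.328,0,0],[-0.9,-0.369,0,0],[-1,-0.41,0,0],[-1,-0.41,0,0]]' && python3 go.py '(-.13,0,.36)'
```

```text
time: 3.33
position: [0.3539, 0.3051, 0.3583]
tool_rot: [0.335, 0.942, -0.002, -0.001]
ft_force: [0.5, 0.5, 1.0]
grip_width: 0.0007
grip_force: 0.0
time: 4.25
position: [0.5112, 0.0172, 0.3579]
tool_rot: [0.338, 0.941, -0.001, -0.001]
ft_force: [0.0, 0.7, -0.3]
grip_width: 0.0002
grip_force: 0.0
t 4.25 case TCP [ 0.0836 -0.0852  0.3579] tool x,y,z in case [ 1.     -0.0053  0.     -0.0053 -1.     -0.0032  0.      0.0032 -1.    ] F(case) [ 0.4065 -0.5295 -0.3057] q [-0.1833  0.216   1.4824 -0.0028  1.4448 -1.064 ]
(-.13,0,.36) frac [-0.7136 -0.2803 -0.0062]
```

```bash
python3 -m handwheel '[[-0.1,-0.041,0,0],[-0.2,-0.082,0,0],[-0.3,-0.123,0,0],[-0.4,-0.164,0,0],[-0.5,-0.205,0,0],[-0.6,-0.246,0,0],[-0.713,-0.28,0,0],[-0.713,-0.28,0,0],[-0.713,-0.28,0.13,0],[-0.713,-0.28,0.26,0],[-0.713,-0.28,0.38,0],[-0.713,-0.28,0.5,0],[-0.713,-0.28,0.62,0],[-0.713,-0.28,0.76,0],[-0.713,-0.28,0.76,0],[-0.713,-0.28,0.76,0]]' && python3 go.py && python3 -c "
from h import *
d=save('side','s2.png');a=cv2.imread('pics/s2.png')[60:360,160:520];cv2.imwrite('pics/s2c.png',cv2.resize(a,None,fx=2,fy=2))"
```

```text
time: 5.58
position: [0.6189, -0.1761, 0.1289]
tool_rot: [0.335, 0.942, 0.001, -0.005]
ft_force: [0.1, -0.5, 0.7]
grip_width: 0.0006
grip_force: 0.0
t 5.5833 case TCP [-0.122  -0.0035  0.1289] tool x,y,z in case [ 1.      0.0002  0.0091  0.0002 -1.     -0.002   0.0091  0.002  -1.    ] F(case) [-0.3537  0.3488  0.6747] q [-0.4507  0.6376  1.4409  0.0002  1.0724 -1.3375]
```

View pics/s2c.png

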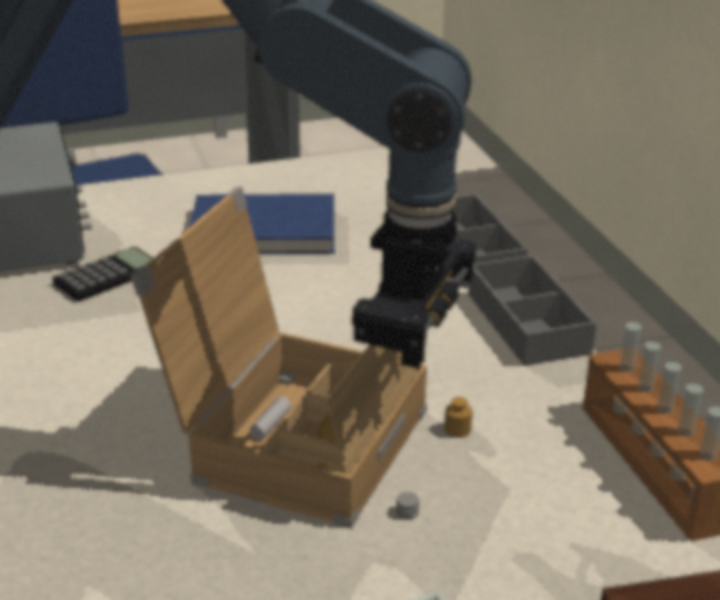

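The side view shows the fingertips behind the flap's outer face at about (410,350), with the wrist well above the lid. Now I fold the flap.

```bash
python3 -m handwheel '[[0.04,0,0,0],[0.08,0,0,0],[0.13,0,0,0],[0.17,0,0.01,0],[0.21,0,0.03,0],[0.25,0,0.05,0],[0.29,0,0.08,0],[0.32,0,0.11,0],[0.34,0,0.14,0],[0.355,0,0.17,0],[0.365,0,0.195,0],[0.365,0,0.21,0],[0.365,0,0.22,0],[0.365,0,0.225,0],[0.365,0,0.225,0],[0.365,0,0.225,0]]' && python3 go.py '(-.02,0,.062)'
```

```text
time: 6.97
position: [0.5378, -0.1094, 0.0651]
tool_rot: [0.336, 0.942, 0.0, 0.001]
ft_force: [1.1, -0.0, -0.1]
grip_width: 0.0005
grip_force: 0.4
t 6.9667 case TCP [-0.017  -0.004   0.0651] tool x,y,z in case [ 1.     -0.0005 -0.0014 -0.0005 -1.      0.0005 -0.0014 -0.0005 -1.    ] F(case) [-0.8432 -0.6753 -0.0792] q [-0.4043  0.623   1.7398  0.0001  0.7773 -1.2903]
(-.02,0,.062) frac [-0.0098 -0.0134  0.0104]
```

Press down further in small steps until the force rises.

```bash
python3 -m handwheel '[[0,0,0.005,0],[0,0,0.01,0],[0,0,0.015,0],[0,0,0.015,0],[0,0,0.015,0]]' && python3 -m handwheel '[[0,0,0.005,0],[0,0,0.01,0],[0,0,0.01,0],[0,0,0.01,0]]'; python3 go.py
```

```text
time: 7.38
position: [0.5369, -0.109, 0.06]
tool_rot: [0.336, 0.942, -0.0, -0.0]
ft_force: [-0.4, -0.2, -0.3]
grip_width: -0.0002
grip_force: 0.1
time: 7.72
position: [0.537, -0.1089, 0.0571]
tool_rot: [0.336, 0.942, -0.0, -0.0]
ft_force: [1.0, 0.1, -0.6]
grip_width: 0.0005
grip_force: 0.1
t 7.7167 case TCP [-0.0161 -0.0038  0.0571] tool x,y,z in case [ 1.     -0.0002  0.0002 -0.0002 -1.     -0.0001  0.0002  0.0001 -1.    ] F(case) [-0.6921 -0.6938 -0.634 ] q [-0.4042  0.6361  1.7451 -0.0001  0.7607 -1.2904]
```

```bash
python3 -c "
from h import *
d=save('side','s3.png');a=cv2.imread('pics/s3.png')[120:370,180:480];cv2.imwrite('pics/s3c.png',cv2.resize(a,None,fx=2.4,fy=2.4,interpolation=2))"
```

```text
(no output)
```

View pics/s3c.png

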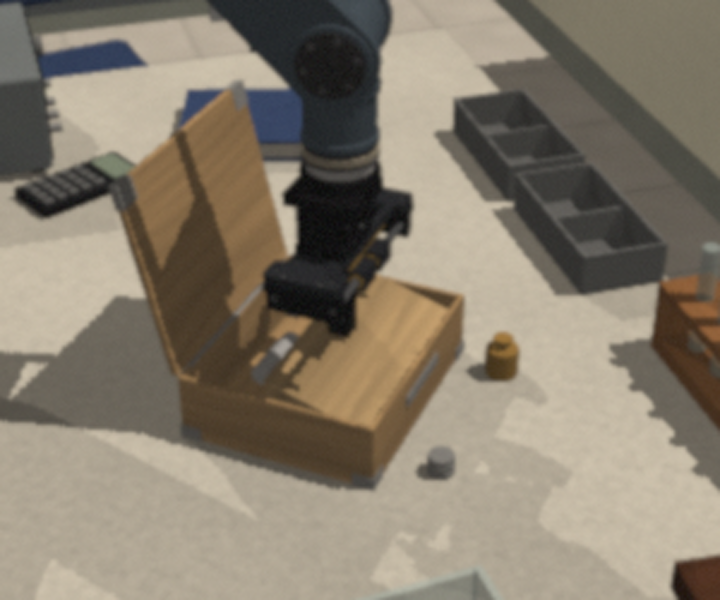

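The flap lies over the compartments under the fingertip, at about (340,330) in the crop. No clear force has shown up, so I press further.

```bash
python3 -m handwheel '[[0,0,0.005,0],[0,0,0.01,0],[0,0,0.01,0],[0,0,0.01,0]]'; python3 -m handwheel '[[0,0,0.005,0],[0,0,0.01,0],[0,0,0.01,0],[0,0,0.01,0]]'; python3 go.py
```

```text
time: 8.1
position: [0.537, -0.1089, 0.0541]
tool_rot: [0.336, 0.942, -0.0, -0.0]
ft_force: [0.2, -0.6, -0.6]
grip_width: 0.0004
grip_force: 0.1
time: 8.43
position: [0.537, -0.1089, 0.0511]
tool_rot: [0.336, 0.942, -0.0, -0.0]
ft_force: [0.0, -0.1, -0.5]
grip_width: 0.0004
grip_force: 0.1
t 8.4333 case TCP [-0.0161 -0.0038  0.0511] tool x,y,z in case [ 1.     -0.0002  0.0002 -0.0002 -1.     -0.0001  0.0002  0.0001 -1.    ] F(case) [-0.1138  0.0956 -0.489 ] q [-0.4042  0.6462  1.7481 -0.      0.7475 -1.2904]
```

```bash
python3 - <<'E'
from h import *
d=save('side','s4.png'); o=robot.get_obs()
a=cv2.imread('pics/s4.png')[200:300,250:390];a=cv2.resize(a,None,fx=5.5,fy=5.5,interpolation=2)
f=lambda p:tuple(int(v) for v in (px(d,p)-[250,200])*5.5)
t=o['position']-[0,0,.008]; cv2.circle(a,f(t),4,(0,0,255),-1)
Z=R.from_euler('z',2.4572); C=np.array([.5221,-.1017,0])
for x,z,c in [(.02,.054,(0,255,0)),(-.09,.054,(255,0,0)),(.1,.07,(255,0,255)),(-.1,.07,(255,255,0))]:
  cv2.line(a,f(Z.apply([x,-.11,z])+C),f(Z.apply([x,.11,z])+C),c,1)
cv2.imwrite('pics/s4c.png',a)
E
```

```text
(no output)
```

View pics/s4c.png

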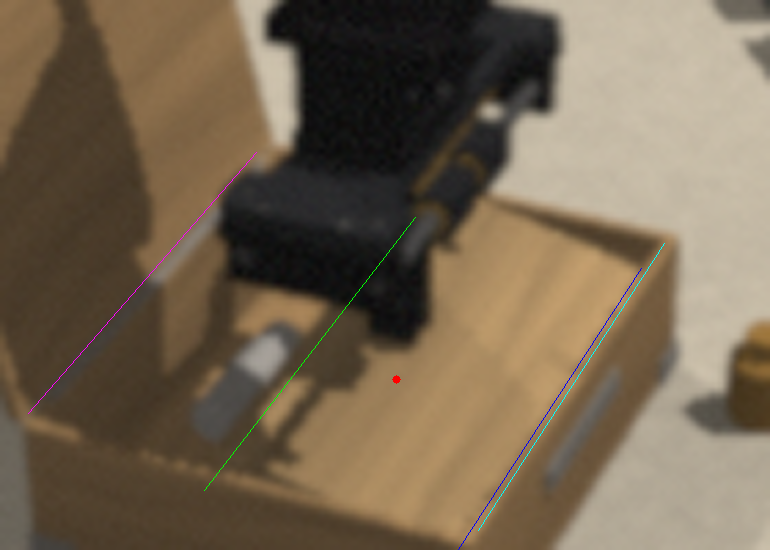

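The overlay shows the real fingertip, at about (400,345), standing above its nominal position at (396,379). The dark wedge along the far wall, (490,200) to (665,250), suggests the flap is still slightly raised. I keep pressing.

```bash
for i in 1; do python3 -m handwheel '[[0,0,0.005,0],[0,0,0.01,0],[0,0,0.01,0],[0,0,0.01,0]]'|grep -E "pos|ft"; python3 -m handwheel '[[0,0,0.005,0],[0,0,0.01,0],[0,0,0.01,0],[0,0,0.01,0]]'|grep -E "pos|ft"; done; python3 - <<'E'
from h import *
d=save('side','s5.png')
a=cv2.imread('pics/s5.png')[200:300,250:390];cv2.imwrite('pics/s5c.png',cv2.resize(a,None,fx=5.5,fy=5.5,interpolation=2))
E
```

```text
position: [0.537, -0.109, 0.0481]
ft_force: [-0.5, 0.6, 0.6]
position: [0.537, -0.1089, 0.0451]
ft_force: [0.6, 0.5, -0.2]
```

View pics/s5c.png

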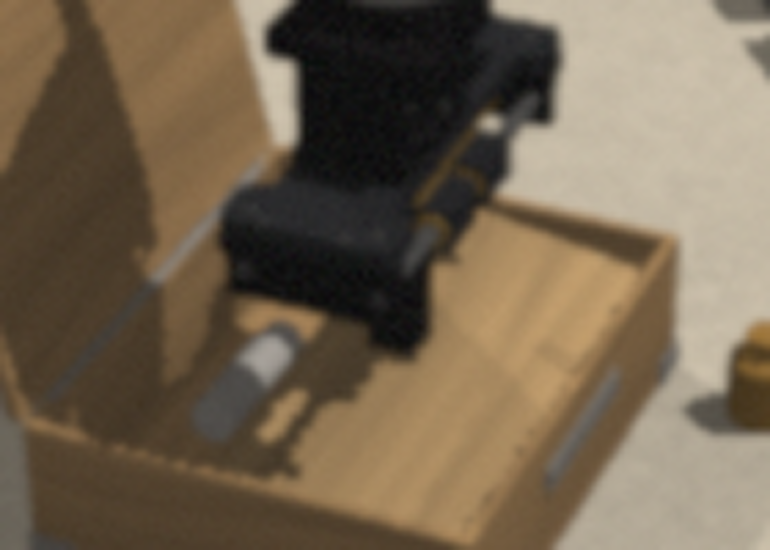

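```bash
python3 - <<'E'
from h import *
np.set_printoptions(precision=3,suppress=True)
w=vision.camera('wrist');print(w['hand_eye']); W=cv2.cvtColor(w['frame'],cv2.COLOR_RGB2BGR)
d=vision.camera('side'); o=robot.get_obs()
a=cv2.cvtColor(d['frame'],cv2.COLOR_RGB2BGR)[170:310,240:390];a=cv2.resize(a,(450,420),interpolation=2)
f=lambda p:tuple(int(v) for v in (px(d,p)-[240,170])*3)
Rt=R.from_quat(o['tool_rot']).as_matrix()
P=lambda c:o['position']+Rt@np.array(c)
for sx in(-1,1):
  for sy in(-1,1):
    cv2.circle(a,f(P([sx*.0375,sy*.095,-.062])),3,(0,255,0),-1)
    cv2.circle(a,f(P([sx*.0095,sy*.015,.008])),3,(0,0,255),-1)
cv2.circle(W,(0,0),1,0); h=np.linalg.inv(w['hand_eye'])
for c in [(0,0,.008),(0,0,-.062)]:
  q=w['K']@(h[:3,:3]@np.array(c)+h[:3,3]); q=q[:2]/q[2]; print(c,q); cv2.circle(W,tuple(int(v) for v in q),5,(0,0,255),-1)
W=cv2.resize(W,(350,262)); b=np.zeros((420,800,3),np.uint8); b[:,:450]=a; b[:262,450:]=W
cv2.imwrite('pics/s6.png',b); print(o['ft_force'],o['joint_torque'])
E
```

```text
[[ 0.    -0.954 -0.3    0.083]
 [ 1.    -0.     0.001  0.001]
 [-0.001 -0.3    0.954 -0.184]
 [ 0.     0.     0.     1.   ]]
(0, 0, 0.008) [314.453 276.548]
(0, 0, -0.062) [313.705 350.617]
[-0.535 -0.132 -0.762] [  0.005 -41.665  -9.798  -0.01    0.085   0.   ]
```

View pics/s6.png

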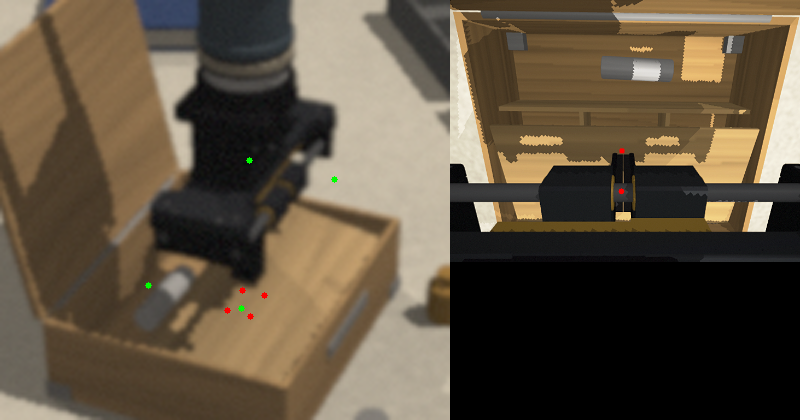

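```bash
cat > wv.py <<'E'
from h import *
import sys
sys.argv
o=robot.get_obs(); w=vision.camera('wrist'); I=cv2.cvtColor(w['frame'],cv2.COLOR_RGB2BGR)
Rt=R.from_quat(o['tool_rot']).as_matrix(); h=np.linalg.inv(w['hand_eye']); Z=R.from_euler('z',2.4572); C=np.array([.5221,-.1017,0])
def f(c):
  t=Rt.T@(Z.apply(c)+C-o['position']); q=w['K']@(h[:3,:3]@t+h[:3,3]); return tuple(int(v) for v in q[:2]/q[2])
for x,z,y,c in [(.02,.054,.11,(0,255,0)),(.0185,.0755,.11,(255,0,0)),(.1,.07,.12,(255,0,255)),(.095,.07,.115,(255,0,255))]:
  cv2.line(I,f([x,-y,z]),f([x,y,z]),c,1)
for y in(-.12,.12): cv2.line(I,f([0,y,.07]),f([.1,y,.07]),(0,255,255),1)
cv2.imwrite('pics/'+sys.argv[1],I)
E
python3 wv.py w1.png
```

```text
(no output)
```

View pics/w1.png

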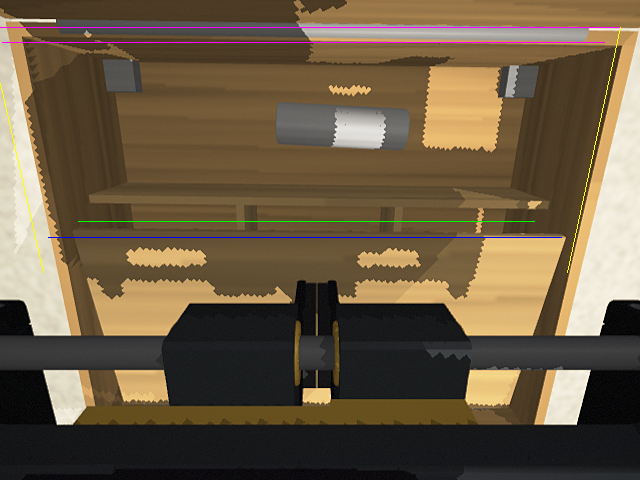

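The wrist view shows the flap's free edge at row 236, between the blue 0.2 rad line and the green 0 rad line. So it is still about 0.15 rad up, while the finger outline starts at row 280. I lift the tool and compare the finger's outline in numbers, to tell whether the finger was hidden by the flap or is simply shorter.

```bash
cat > fin.py <<'E'
from h import *
o=robot.get_obs(); g=vision.camera('wrist')['frame'].astype(int).max(2)
cv2.imwrite('pics/wg_%d.png'%(o['time']*100),g)
for c in (298,302,306,317,330,334,338): print(c,np.where(g[255:330,c]<45)[0][:3]+255, g[262:302:4,c])
print(o['position'],o['ft_force'])
E
python3 fin.py; python3 -m handwheel '[[0,0,-0.08,0],[0,0,-0.16,0],[0,0,-0.2,0],[0,0,-0.2,0],[0,0,-0.2,0],[0,0,-0.2,0]]'; python3 fin.py
```

```text
298 [281 282 283] [102 101  98  99  98   7   7  14  10   7]
302 [280 281 282] [102 101 100  98 102   9  13   8  13  11]
306 [284 285 286] [101 101  99 101  97  85  19  17  19  17]
317 [] [104 100  99  99  99 102  57  59  58  59]
330 [280 281 282] [101 100  98 102 102  11  15  13  11   5]
334 [281 282 283] [103  99  99 102 100  11  15  12  14  13]
338 [302 303 304] [104 100 100  99 100  99  97 107 106 110]
[ 0.53705378 -0.108996    0.04524688] [-0.83416932 -0.30881328  0.15581115]
time: 9.9
position: [0.5363, -0.1087, 0.1045]
tool_rot: [0.336, 0.942, 0.0, -0.001]
ft_force: [-0.4, -0.2, -1.1]
grip_width: 0.0006
grip_force: 0.0
298 [282 283 284] [205 199 199 201 208   4  11  15  12  16]
302 [281 282 283] [206 190 197 201 214   9  17  14  16  17]
306 [284 285 286] [205 191 197 201 208 192  22  22  20  21]
317 [] [203 193 196 202 207 230 125 130 134 132]
330 [281 282 283] [205 194 196 202 213  13  14  16  15  16]
334 [281 282 283] [206 197 196 200 210   8  16  17  15  11]
338 [302 303 304] [206 196 199 202 207 220 222 241 225 126]
[ 0.53630541 -0.10867662  0.10453712] [-0.43034582 -0.22489477 -1.07759126][ WARN:0@0.687] global loadsave.cpp:1063 imwrite_ Unsupported depth image for selected encoder is fallbacked to CV_8U.
[ WARN:0@0.760] global loadsave.cpp:1063 imwrite_ Unsupported depth image for selected encoder is fallbacked to CV_8U.
```

The outline is the same when lifted, so the fingertips were not hidden. They simply sit about 15–20 mm shorter than nominal. I go back down and press deeper until contact is firm.

```bash
python3 -m handwheel '[[0,0,0.08,0],[0,0,0.15,0],[0,0,0.2,0],[0,0,0.21,0],[0,0,0.22,0],[0,0,0.23,0],[0,0,0.23,0],[0,0,0.23,0]]'|grep -E "pos|ft";  python3 -m handwheel '[[0,0,0.005,0],[0,0,0.01,0],[0,0,0.01,0],[0,0,0.01,0]]'|grep -E "pos|ft"
cat > fe.py <<'E'
from h import *
o=robot.get_obs(); F=[]
g=cv2.GaussianBlur(cv2.cvtColor(vision.camera('wrist')['frame'],cv2.COLOR_RGB2GRAY),(5,5),0).astype(float)
for c in (150,220,250,370,440,540): 
  s=np.diff(g[195:250,c]); i=np.argsort(-abs(s))[:3]; print(c,[(int(k)+195,round(s[k],1)) for k in i],end=' ')
for _ in range(4): vision.camera('wrist'); F.append(robot.get_obs()['ft_force'])
print('\n',o['position'],np.mean(F,0))
r=vision.outline_of('wrist','flap')
for x in r[:2]: m=np.where(x['mask']); print(x['conf'],m[0].min(),m[1].min(),m[1].max())
E
python3 fe.py
```

```text
position: [0.5375, -0.1092, 0.0367]
ft_force: [-1.4, -0.4, -0.3]
position: [0.5375, -0.1091, 0.0336]
ft_force: [2.0, -0.4, 0.6]
150 [(246, np.float64(37.0)), (245, np.float64(28.0)), (247, np.float64(23.0))] 220 [(200, np.float64(7.0)), (208, np.float64(-7.0)), (207, np.float64(-5.0))] 250 [(208, np.float64(-11.0)), (209, np.float64(-11.0)), (225, np.float64(7.0))] 370 [(201, np.float64(31.0)), (202, np.float64(27.0)), (204, np.float64(-27.0))] 440 [(203, np.float64(6.0)), (202, np.float64(5.0)), (211, np.float64(-5.0))] 540 [(212, np.float64(-48.0)), (204, np.float64(46.0)), (213, np.float64(-42.0))] 
 [ 0.53747246 -0.10914496  0.03358509] [0.58739983 0.3051189  0.40433415]
0.87 221 75 562
0.72 99 272 415
```

The flap outline in the wrist view now works out to an edge height of about 55 mm, so it is close to flat. I press on until there is clear resistance.

```bash
for k in 1 2; do :; done; python3 -m handwheel '[[0,0,0.004,0],[0,0,0.008,0],[0,0,0.008,0],[0,0,0.008,0]]'|grep -E "pos|ft";  python3 -m handwheel '[[0,0,0.004,0],[0,0,0.008,0],[0,0,0.008,0],[0,0,0.008,0]]'|grep -E "pos|ft"; python3 fe.py
```

```text
position: [0.5372, -0.109, 0.0321]
ft_force: [-1.9, 1.0, 10.3]
position: [0.5372, -0.109, 0.0319]
ft_force: [-5.0, 1.6, 25.8]
150 [(244, np.float64(33.0)), (245, np.float64(32.0)), (243, np.float64(18.0))] 220 [(201, np.float64(8.0)), (209, np.float64(-7.0)), (210, np.float64(-5.0))] 250 [(210, np.float64(-12.0)), (209, np.float64(-10.0)), (211, np.float64(-8.0))] 370 [(203, np.float64(37.0)), (206, np.float64(-29.0)), (202, np.float64(28.0))] 440 [(204, np.float64(7.0)), (205, np.float64(5.0)), (229, np.float64(5.0))] 540 [(214, np.float64(-50.0)), (205, np.float64(47.0)), (206, np.float64(39.0))] 
 [ 0.53719351 -0.10901714  0.03189608] [-5.13802468  1.90212521 25.80267515]
0.7 222 76 561
```

The force rose to 26 N with the tip at the flap's folded height of 54 mm, so the flap is flat and the real tip is about 22 mm behind its nominal spot. Next I lift and go around behind the lid.

```bash
python3 -m handwheel '[[0,0,-0.1,0],[0,0,-0.2,0],[0,0,-0.33,0],[0,0,-0.46,0],[0,0,-0.59,0],[0,0,-0.72,0],[0,0,-0.85,0],[0,0,-0.98,0],[0,0,-1,0],[0,0,-1,0],[0,0,-1,0]]' && python3 go.py '(.2,-.07,.36)' '(.2,-.07,.225)'; python3 - <<'E'
from h import *
d=save('side','s7.png')
r=vision.outline_of('side','flap'); print([x['conf'] for x in r])
d=save('top','t7.png')
E
```

```text
time: 13.13
position: [0.5362, -0.1086, 0.3277]
tool_rot: [0.336, 0.942, 0.0, -0.001]
ft_force: [0.3, 0.5, -0.8]
grip_width: 0.0006
grip_force: 0.0
t 13.1333 case TCP [-0.0153 -0.0036  0.3277] tool x,y,z in case [ 1.     -0.0001  0.0014 -0.0001 -1.     -0.0005  0.0014  0.0005 -1.    ] F(case) [ 0.1399 -0.5748 -0.8165] q [-0.4041  0.2948  1.4536 -0.0001  1.3947 -1.2904]
(.2,-.07,.36) frac [ 0.7179  0.2213 -0.1068]
(.2,-.07,.225) frac [0.7173 0.2215 0.3432]
[0.59]
```

```bash
python3 -m handwheel '[[0,0,-0.1,0],[0.1,0.03,-0.1,0],[0.2,0.06,-0.1,0],[0.3,0.09,-0.1,0],[0.4,0.12,-0.1,0],[0.5,0.15,-0.1,0],[0.6,0.18,-0.1,0],[0.72,0.22,-0.1,0],[0.72,0.22,-0.1,0],[0.72,0.22,-0.1,0],[0.72,0.22,0,0],[0.72,0.22,0.12,0],[0.72,0.22,0.24,0],[0.72,0.22,0.343,0],[0.72,0.22,0.343,0],[0.72,0.22,0.343,0]]' && python3 go.py '(.148,-.07,.2246)' '(.087,-.07,.227)' '(.035,-.07,.2125)' '(-.01,-.07,.183)' '(-.045,-.07,.142)' '(-.063,-.07,.101)' '(-.069,-.07,.0745)' '(-.07,-.07,.06)'; python3 - <<'E'
from h import *
d=save('side','s8.png'); a=cv2.imread('pics/s8.png')[60:360,160:520];cv2.imwrite('pics/s8c.png',cv2.resize(a,None,fx=2,fy=2))
E
```

```text
time: 14.62
position: [0.4107, 0.078, 0.2241]
tool_rot: [0.336, 0.942, -0.001, -0.003]
ft_force: [-0.1, -0.8, 0.1]
grip_width: 0.0005
grip_force: 0.0
t 14.6167 case TCP [ 0.1999 -0.0688  0.2241] tool x,y,z in case [ 1.     -0.0015  0.0044 -0.0015 -1.     -0.0033  0.0044  0.0033 -1.    ] F(case) [-0.4904  0.6924  0.1299] q [-0.0809  0.2145  1.8882 -0.0003  1.0443 -0.9656]
(.148,-.07,.2246) frac [-0.173   0.0042 -0.0026]
(.087,-.07,.227) frac [-0.3763  0.0045 -0.0115]
(.035,-.07,.2125) frac [-0.5498  0.0049  0.0361]
(-.01,-.07,.183) frac [-0.7003  0.0055  0.1338]
(-.045,-.07,.142) frac [-0.8175  0.0061  0.27  ]
(-.063,-.07,.101) frac [-0.8781  0.0066  0.4064]
(-.069,-.07,.0745) frac [-0.8985  0.0069  0.4946]
(-.07,-.07,.06) frac [-0.902   0.0071  0.5429]
```

View pics/s8c.png

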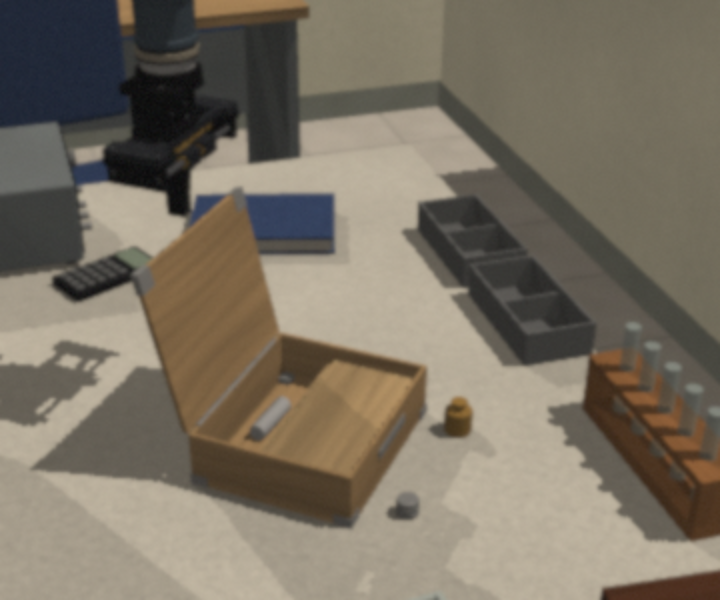

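The flap lies flat, and the lid is still open with its top edge from (143,280) to (238,198). The fingertip is at crop (178,212), and I need its real height.

```bash
python3 - <<'E'
from h import *
d=vision.camera('side');Z=R.from_euler('z',2.4572); C=np.array([.5221,-.1017,0])
for z in (.216,.226,.236,.246,.256,.266,.276): print(z,(px(d,Z.apply([.2,-.069,z])+C)-[160,60])*2)
from math import *
for th in (1.6,1.7,1.75,1.8): print(th,[(px(d,Z.apply([.1-.2*cos(th)+.008*sin(th),y,.0705+.2*sin(th)])+C)-[160,60])*2 for y in(.12,-.12)])
E
```

```text
0.216 [180.08629329 233.16789292]
0.226 [179.45628064 225.74998406]
0.236 [178.82144562 218.27529552]
0.246 [178.18173264 210.74317287]
0.256 [177.53708528 203.15295158]
0.266 [176.8874462  195.50395684]
0.276 [176.23275722 187.79550334]
1.6 [array([160.19143651, 277.5586115 ]), array([260.7036503 , 186.66625942])]
1.7 [array([143.75904932, 275.38153949]), array([245.86008717, 185.26090616])]
1.75 [array([135.78133284, 274.94530154]), array([238.6130981 , 185.14618916])]
1.8 [array([127.99319547, 274.94038539]), array([231.51027095, 185.41976454])]
```

```bash
python3 -m handwheel '[[-0.08,0,0,0],[-0.14,0,0,0],[-0.18,0,0,0],[-0.22,0,0,0],[-0.26,0,0,0],[-0.3,0,-0.003,0],[-0.34,0,-0.006,0],[-0.38,0,-0.01,0],[-0.42,0,0,0],[-0.46,0,0.01,0],[-0.5,0,0.02,0],[-0.55,0,0.036,0],[-0.55,0,0.036,0]]' && python3 go.py  '(-.01,-.07,.183)' '(-.045,-.07,.142)' '(-.063,-.07,.101)' '(-.069,-.07,.0745)' '(-.07,-.07,.06)'; python3 - <<'E'
from h import *
d=save('side','s9.png'); r=vision.outline_of('side','lid'); m=np.where(r[0]['mask']); print(r[0]['conf'],m[0].min(),m[1].min(),m[1].max(),m[1][m[0].argmin()])
Z=R.from_euler('z',2.4572); C=np.array([.5221,-.1017,0])
from math import *
for th in (.9,1.,1.1,1.2,1.3): print(th,[px(d,Z.apply([.1-.2*cos(th)+.008*sin(th),y,.0705+.2*sin(th)])+C).round() for y in(.12,-.12)])
E
```

```text
time: 15.8
position: [0.5422, -0.0279, 0.2137]
tool_rot: [0.336, 0.942, -0.0, 0.001]
ft_force: [0.1, 0.4, -0.2]
grip_width: 0.0006
grip_force: 0.0
t 15.8 case TCP [ 0.0311 -0.0699  0.2137] tool x,y,z in case [ 1.     -0.0016 -0.0026 -0.0016 -1.      0.0005 -0.0026 -0.0005 -1.    ] F(case) [ 0.1912 -0.4138 -0.2349] q [-0.2569  0.3998  1.6256 -0.0007  1.1136 -1.1414]
(-.01,-.07,.183) frac [-0.1366  0.0005  0.1026]
(-.045,-.07,.142) frac [-0.2529  0.0006  0.2395]
(-.063,-.07,.101) frac [-0.3126  0.0006  0.3764]
(-.069,-.07,.0745) frac [-0.3324  0.0006  0.4647]
(-.07,-.07,.06) frac [-0.3356  0.0006  0.5131]
0.96 169 253 332 331
0.9 [array([298., 229.]), array([342., 179.])]
1.0 [array([291., 223.]), array([335., 173.])]
1.1 [array([283., 217.]), array([328., 168.])]
1.2 [array([274., 212.]), array([321., 164.])]
1.3 [array([266., 207.]), array([313., 160.])]
```

The network's lid outline gives an angle of about 1.05 rad, as planned, so I continue the arc.

```bash
python3 -m handwheel '[[-0.05,0,0.03,0],[-0.1,0,0.065,0],[-0.15,0,0.1,0],[-0.19,0,0.145,0],[-0.23,0,0.19,0],[-0.265,0,0.235,0],[-0.285,0,0.28,0],[-0.305,0,0.325,0],[-0.325,0,0.37,0],[-0.335,0,0.41,0],[-0.345,0,0.45,0],[-0.348,0,0.48,0],[-0.35,0,0.5,0],[-0.35,0,0.51,0],[-0.35,0,0.51,0],[-0.35,0,0.51,0]]' && python3 go.py; python3 -m handwheel '[[0,0,0.005,0],[0,0,0.01,0],[0,0,0.01,0],[0,0,0.01,0]]'|grep -E "pos|ft"
```

```text
time: 17.23
position: [0.6201, -0.0916, 0.0616]
tool_rot: [0.336, 0.942, 0.0, -0.001]
ft_force: [0.0, 0.2, 1.0]
grip_width: 0.0002
grip_force: 0.0
t 17.2333 case TCP [-0.0695 -0.0697  0.0616] tool x,y,z in case [ 1.     -0.0001  0.0011 -0.0001 -1.     -0.0003  0.0011  0.0003 -1.    ] F(case) [ 0.1027 -0.1675  0.9646] q [-0.3248  0.7051  1.5357  0.0001  0.9019 -1.2112]
position: [0.6207, -0.0919, 0.059]
ft_force: [0.6, 0.6, 1.0]
```

Now the final press, which should stop near a TCP height of 56 mm.

```bash
python3 -m handwheel '[[0,0,0.005,0],[0,0,0.009,0],[0,0,0.009,0],[0,0,0.009,0]]'|grep -E "pos|ft"; python3 -m handwheel '[[0,0,0.004,0],[0,0,0.008,0],[0,0,0.008,0],[0,0,0.008,0]]'|grep -E "pos|ft"
```

```text
position: [0.6208, -0.092, 0.0567]
ft_force: [-0.3, 0.9, 5.4]
position: [0.6209, -0.092, 0.0565]
ft_force: [-3.7, 1.2, 16.8]
```

There is firm resistance at exactly the shut height of 78.5 mm. One more light press with a hold, then I lift away and check.

```bash
python3 -m handwheel '[[0,0,0.005,0],[0,0,0.005,0],[0,0,0.005,0],[0,0,0.005,0]]'|grep -E "pos|ft"; python3 -m handwheel '[[0,0,-0.05,0],[0,0,-0.15,0],[0,0,-0.27,0],[0,0,-0.4,0],[0,0,-0.53,0],[0,0,-0.66,0],[0,0,-0.66,0],[0,0,-0.66,0],[0,0,-0.66,0],[0,0,-0.66,0]]'; python3 - <<'E'
from h import *
d=save('side','s10.png'); a=cv2.imread('pics/s10.png')[100:350,180:480];cv2.imwrite('pics/s10c.png',cv2.resize(a,None,fx=2.4,fy=2.4,interpolation=2))
E
```

```text
position: [0.6209, -0.092, 0.0565]
ft_force: [-5.5, 1.8, 24.0]
time: 19.4
position: [0.6191, -0.0916, 0.2479]
tool_rot: [0.336, 0.942, -0.0, -0.002]
ft_force: [-0.2, 0.4, -0.7]
grip_width: 0.0004
grip_force: 0.0
```

View pics/s10c.png

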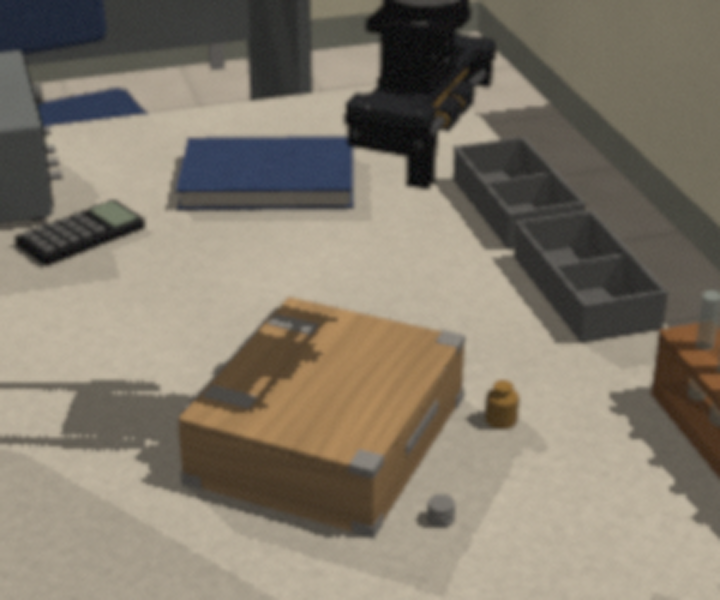

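The lid is shut flush, with free-edge corners at (450,340) and (367,460). The weight at (502,405) and coins at (440,510) are where they were, and the gripper is clear.

```bash
python3 -c "
from rig import job
print(job.hand_in())"
```

```text
the job is handed in; nothing more can be done
None
```

I folded the flap flat first, then shut the lid fully over it and handed the job in at about 19.5 s. The weight and coins beside the case hadn't moved in the last picture, and the things inside could not be seen once it was shut; the hand-in returned no verdict.

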